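# Ram the filter discs home in the air-line barrel

## Robot

A 6-joint arm with a two-finger parallel gripper is mounted at the origin on a cart in front of the work surface, level with it; the furniture and walls round the work are solid. World frame = base frame: x ahead of the robot, y to its left, z up, the work surface at z = 0. Lengths are in m, angles in rad, forces in N, time in s.
With the tool pointing down it reaches from about 0.3 to 0.875 m from the base axis. Payload 6.4 kg.
Tool frame: the origin (TCP) lies between the finger pads; the fingertips stand 17 mm ahead of it and the grasp point (between the pads) lies 2 mm behind it; y points along the fingers, x is the direction in which the jaws open and shut, and the axes are right-handed (so a half turn about y gives the same grasp; the last joint's range is limited). The gripper opens to 88 mm and grips with 3 to 60 N. Pads are 18 mm wide; open, the fingers measure 123 mm over their backs; the gripper's body (75 mm by 187 mm) begins 45 mm behind the grasp point.
Start: joints at [1.086, 0.181, 1.607, -0, 1.354, -0.206], TCP at [0.158, 0.553, 0.256] pointing down, gripper open.
Joint ranges: [-2.99, 2.99], [-0.89, 2.07], [0.3, 2.58], [-1.14, 4.28], [0, 2.63], [-3.12, 3.12]. Speed limits (rad/s): [2.57, 2.57, 3.01, 3.14, 3.14, 3.14].

## Interface

Orientations are given as a unit quaternion [w, x, y, z].
In Python, from bench import robot gives the robot as it stands.
- The arm moves only by the tool move_arm, never from a script. Its argument "increments" is a list of rows, each a list of 7 numbers: the shift along the tool's x, y, z in m, then the turn, a rotation vector about the tool's x, y, z in rad, then the finger opening in m, from 0 to 0.0881. A call has 1 to 8 rows; each row is the pose to reach, as a shift and turn from the pose commanded when the call began, along the tool's axes at that moment; what a row does not reach only later rows make up. A row lasts 1/10 s, in which the tool goes at most 50 mm and 8.59 degrees, less where a joint would pass 70% of its speed; a pose out of reach is approached as far as the arm can. A call with a gripper value outside its range is refused whole. The fingers move at their own pace and stop on an object; "newtons" is the grip in N (left out, the last holds). Time passes only in rows, so rows that repeat a pose let the fingers close. It gives the time, the measured TCP pose, the force and the opening at its end, in the units of the state.
- robot.get_obs(): the state, without advancing time (a new reading comes with each control period).
- robot.grab_frame(name): name is "scene" or "top"; returns a dict with "frame" (400x640x3 uint8, red, green, blue), "fx", "fy", "cx", "cy" (pixels), "R" (3x3) and "t" (3): a world point X has camera coordinates R X + t. Camera axes: x right, y down, z forward; pixel columns grow to the right and rows downward; lengths in m; the calibration is good to about 2 mm. A picture is of the moment at which its call begins. There is no depth.
- robot.finish_job(): hands the job in, once; it reports no verdict.
Trained networks look in a picture, given as the dict that the camera call returned (one of the last four; its "shot" number tells which), for a name from the list of things; names that differ only in an ending like _2 or _b are one class to them, and where a whole thing is asked for, a point or a joint stands for the part that bears it (a point fixed in the world has none). Each returns a list of dicts, best first, with "conf" (0 to 1); they miss things now and then, are a little off and sometimes report something else, mostly with a low value. They report only what shows in the picture. A call takes as long as a camera call. They do not tell look-alikes from the thing itself.
- robot.spot_in(label, picture): "bbox" ([centre column, centre row, width, height] in pixels, round what is visible of it).
- robot.silhouettes(label, picture): "pixels" (400x640 bool, what is visible of it) and "bbox" ([centre column, centre row, width, height] in pixels, round what is visible of it).
- robot.place_of(label, picture): "point" ([row, column] in pixels: a listed point, or the origin of a listed thing).
The state is a dict: "time_s": time; "joints": joint angles; "dq": joint speeds; "joint_efforts": joint torques, N m; "eef_pos": TCP position; "orientation": TCP orientation; "ft_force": force on the tool from outside, world axes, zero at the start; "ft_torque": the same for the moment, N m; "grip_width": finger opening in m.
Only numpy, scipy, OpenCV 4.12 (cv2) and the standard library are available. Lean on these libraries where they do the work, as an engineer would, in place of code of your own. Each camera call takes 0.05 s, during which the arm holds its last target. There are 200 camera calls.

## Task

One of the three metal filter barrels still has its stack of sintered discs up near the mouth; in the other two it is already at the bottom. Take the rammer that stands in the tray, push that stack down with its foot until it sits firmly on the bottom of its barrel, then stand the rammer upright in the tray again and let go.

Things in the scene. Friction and masses are not known exactly. Their poses are not given: they have to be found in the camera images.
- barrel: The barrel to pack: upright aluminium tube, open at the top, 110 mm high, 60 mm outside and 52 mm inside diameter, 80 mm flange at its foot, fixed. Origin: centre of its underside on the table, z up; inner floor 10 mm above it. Two like barrels, whose discs already lie at the bottom, stand in a row with it; which of the three places it has varies.
- stack (a joint): How far the disc stack (3 brass-coloured discs, black rings between, 51 mm wide, 30 mm thick, moving as one) is pushed down its barrel, m. At 0 its top is 96 mm above the barrel's origin; it starts at 0 to 0.012; at 0.056 it sits on the floor, its top 40 mm above the origin (70 mm below the mouth). Friction holds it: about 6 N moves it down, it stays where left and stops hard at the bottom.
- rammer: Loose upright rod 175 mm long, about 0.3 kg, standing on its foot in the tray. Steel foot 32 mm diameter, 20 mm high; steel shaft 16 mm diameter; round wooden handle 28 mm diameter from 120 to 175 mm above its underside. Origin at the centre of the foot's underside, z along the rod to the handle.
- tray: Shallow grey tray with a wooden rim, fixed, 130 mm (its x) by 150 mm (its y), rim 14 mm high and 4 mm thick, floor 8 mm thick. Origin: centre of its underside on the table, z up; inner floor 8 mm above it. The rammer stands in the half towards -x (the robot's side), or near the middle; a marker lies along the far (+x) rim.
Mind the look-alikes: they are no part of the job. Of the things shaped like the rammer, the steel one is meant.

How it is judged:
On the way, in this order (a step that is already met when the one before it is completed fails the run):
1. the rammer's foot is in the mouth of the barrel, the discs still high (z of rammer in the frame of barrel below 0.108 m and horizontal distance between rammer and barrel below 0.016 m and value of joint stack below 0.035 m).
2. the discs are at the bottom with the rammer's foot down on them (value of joint stack above 0.052 m and z of rammer in the frame of barrel below 0.055 m and horizontal distance between rammer and barrel below 0.02 m), for 0.1 s.
At the end, for the whole second after the job is handed in: The disc stack is within 4 mm of the bottom of its barrel, and the rammer stands upright (within 10 degrees) on its foot inside the tray, released and at rest (value of joint stack above 0.052 m and x of rammer in the frame of tray between -0.065 and 0.065 m and y of rammer in the frame of tray between -0.075 and 0.075 m and z of rammer in the frame of tray below 0.016 m and angle between rammer's own z axis and vertical below 0.17 rad and linear speed of rammer below 0.02 m/s); the robot touches nothing.
It also fails if it takes over 54 s, if anything falls off the work surface, if the arm or the gripper's body presses on something with over 40 N, if the wrist force passes 120 N, or if a joint passes its speed limit or range.

## Working session

There is one attempt and no reset: what is moved stays moved. The work goes in short steps, Python scripts to look and compute and a tool call to move; the robot and the scene stay as the last step left them, time stands still between calls to the robot, and variables do not carry over. Pictures are saved under pics/ and viewed, about 8 in all and at most 12, crops included, and the job is handed in when it is done.

Besides the shell and the picture viewer there is one more tool, called after "Call:" as name(argument=value, ...), one argument or row to a line, values as JSON. move_arm: Moves the arm, as the interface text tells. Its arguments: {"type":"object","properties":{"increments":{"type":"array","items":{"type":"array","items":{"type":"number"}}},"newtons":{"type":"number"}},"required":["increments"]}

```bash
ls; mkdir -p pics; cat > h.py <<'E'
import numpy as np, cv2
from bench import robot
def ray(p,u,v):
    R=np.array(p["R"]);t=np.array(p["t"])
    d=R.T@np.array([(u-p["cx"])/p["fx"],(v-p["cy"])/p["fy"],1.]);return -R.T@t,d
def at_z(p,u,v,z):
    o,d=ray(p,u,v);return o+d*(z-o[2])/d[2]
def proj(p,X):
    c=np.array(p["R"])@np.array(X)+np.array(p["t"]);return c[0]/c[2]*p["fx"]+p["cx"],c[1]/c[2]*p["fy"]+p["cy"]
def save(p,n,box=None,s=1):
    f=p["frame"][:,:,::-1]
    if box: f=f[box[1]:box[3],box[0]:box[2]]
    cv2.imwrite("pics/"+n+".png",cv2.resize(f,None,fx=s,fy=s,interpolation=cv2.INTER_CUBIC))
E
python3 - <<'E'
from h import *
for n in("scene","top"):
    p=robot.grab_frame(n);save(p,n+"0")
    print(n,"cam",ray(p,0,0)[0].round(3))
    for l in("barrel","stack","rammer","tray"):
        for a in robot.place_of(l,p)[:5]:
            v,u=a["point"];print(l,round(a["conf"],2),"px",round(u),round(v),at_z(p,u,v,.008 if l=="rammer" else 0).round(3))
        print("  bb",[(np.round(a["bbox"]).tolist(),round(a["conf"],2)) for a in robot.spot_in(l,p)[:5]])
print(robot.get_obs())
E
```

```text
pics
scene cam [-0.218 -0.55   0.949]
barrel 0.66 px 395 246 [ 0.536 -0.301  0.   ]
  bb [([395.0, 230.0, 31.0, 47.0], 0.82)]Traceback (most recent call last):
  File "<stdin>", line 6, in <module>
ValueError: it knows: barrel, rammer, tray
```

```bash
python3 - <<'E'
from h import *
for n in("scene","top"):
    p=robot.grab_frame(n);save(p,n+"0")
    print(n,"cam",ray(p,0,0)[0].round(3),p["fx"])
    for l in("barrel","rammer","tray"):
        for a in robot.place_of(l,p)[:5]:
            v,u=a["point"];print(l,round(a["conf"],2),"px",round(u),round(v),at_z(p,u,v,.008 if l=="rammer" else 0).round(3))
        print("  bb",[(np.round(a["bbox"]).tolist(),round(a["conf"],2)) for a in robot.spot_in(l,p)[:5]])
o=robot.get_obs();print(o["eef_pos"],o["orientation"],o["grip_width"],o["time_s"])
E
```

```text
scene cam [-0.218 -0.55   0.949] 471.3478679599813
barrel 0.79 px 394 240 [ 0.553 -0.291  0.   ]
  bb [([396.0, 230.0, 30.0, 48.0], 0.96)]
rammer 0.85 px 216 186 [0.457 0.234 0.008]
rammer 0.8 px 284 209 [0.485 0.012 0.008]
  bb [([211.0, 161.0, 22.0, 54.0], 0.96)]
tray 0.81 px 287 209 [0.497 0.009 0.   ]
tray 0.19 px 285 208 [0.495 0.017 0.   ]
  bb [([287.0, 210.0, 67.0, 47.0], 0.95)]
top cam [ 0.385 -0.095  1.131] 390.0887092615777
barrel 0.6 px 390 195 [ 0.531 -0.304  0.   ]
  bb [([389.0, 191.0, 24.0, 32.0], 0.74)]
rammer 0.73 px 204 222 [0.466 0.239 0.008]
rammer 0.62 px 284 215 [0.481 0.007 0.008]
  bb [([194.0, 221.0, 36.0, 11.0], 0.56), ([281.0, 212.0, 16.0, 16.0], 0.44)]
tray 0.85 px 280 210 [0.496 0.02  0.   ]
  bb [([279.0, 212.0, 56.0, 49.0], 0.97)]
[0.15823731 0.5528388  0.25572479] [ 0.56463464 -0.56462568 -0.42567631  0.42565861] 0.08816054017589449 0.85
```

View pics/scene0.png

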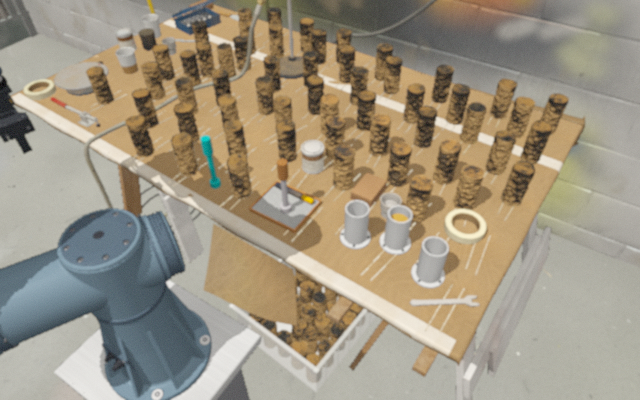

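View pics/top0.png

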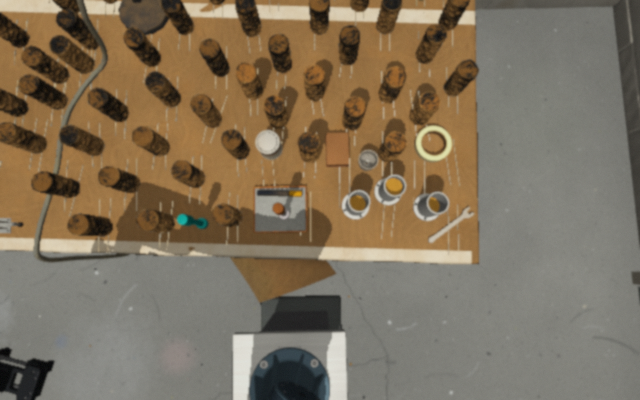

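Scene shows three barrels at (356,222), (397,228) and (431,260). The middle one has brass discs near its mouth, so it is the one to pack. The rammer candidates are the teal one at (210,162) and the steel one with a wooden handle in the tray at (284,190). The steel one fits. I'll confirm both in one crop and fit their positions.

```bash
cat >> h.py <<'E'
from scipy.optimize import minimize
MODEL={"barrel":[(0,.006,.04),(0,.11,.03)],"rammer":[(0,.02,.016),(.02,.12,.008),(.12,.175,.014)]}
A=np.linspace(0,2*np.pi,40)
def render(p,l,x,y,z0,s=4):
    m=np.zeros((400*s,640*s),np.uint8)
    for a,b,r in MODEL[l]:
        P=np.array([proj(p,(x+r*np.cos(t),y+r*np.sin(t),z0+h)) for h in(a,b) for t in A])
        cv2.fillConvexPoly(m,cv2.convexHull(((P+.5)*s).astype(np.int32)),1)
    return cv2.resize(m.astype(np.float32),(640,400),interpolation=cv2.INTER_AREA)
def fit(l,views,x0,z0):
    def c(q): return sum(np.abs(render(p,l,*q,z0)-m).sum()/m.sum() for p,m in views)
    r=minimize(c,x0,method="Nelder-Mead",options=dict(initial_simplex=np.array(x0)+[[0,0],[.01,0],[0,.01]],xatol=3e-4,fatol=1e-3,maxiter=60))
    return r.x,r.fun
E
python3 - <<'E'
from h import *
P=[robot.grab_frame(n) for n in("scene","top")]
for l,x0,z0 in(("barrel",(.536,-.302),0),("rammer",(.482,.01),.008)):
    V=[]
    for p in P:
        for a in robot.silhouettes(l,p):
            b=a["bbox"];u,v=proj(p,(*x0,.08))
            print(l,np.round(b),round(a["conf"],2))
            if np.hypot(b[0]-u,b[1]-v)<22: V.append((p,a["pixels"].astype(np.float32)));break
    for v in V: print("single",fit(l,[v],x0,z0))
    if V: q,f=fit(l,V,x0,z0);print(l,len(V),q.round(4),f)
    for p in P:
        for h,r in(((.11,.03),(0,.04)) if l=="barrel" else ((.183,.014),(.008,.016))):
            for t in A[::3]:
                u,v=proj(p,(q[0]+r*np.cos(t),q[1]+r*np.sin(t),h)); p.setdefault("o",[]).append((u,v))
ims=[]
for p,b in zip(P,((255,140,455,300),(245,150,445,250))):
    f=cv2.resize(p["frame"][b[1]:b[3],b[0]:b[2],::-1],None,fx=3.5,fy=3.5,interpolation=cv2.INTER_CUBIC)
    g=f.copy()
    for u,v in p["o"]: cv2.circle(g,(int((u-b[0]+.5)*3.5),int((v-b[1]+.5)*3.5)),1,(0,0,255),-1)
    ims.append(g)
cv2.imwrite("pics/crop1.png",cv2.resize(np.vstack(ims),None,fx=.65,fy=.65) if 0 else cv2.resize(np.vstack(ims),(460,598)))
E
```

```text
barrel [395. 229.  28.  43.] 0.88
barrel [392. 192.  34.  30.] 0.7
single (array([ 0.54645648, -0.29563214]), np.float64(0.11001332104206085))
single (array([ 0.54490944, -0.29600636]), np.float64(0.04951731115579605))
barrel 2 [ 0.545  -0.2958] 0.16050240397453308
rammer [282. 187.  16.  57.] 0.94
rammer [194. 223.  34.  13.] 0.85
single (array([0.48729553, 0.00710893]), np.float64(0.0908859446644783))
rammer 1 [0.4873 0.0071] 0.0908859446644783
```

View pics/crop1.png

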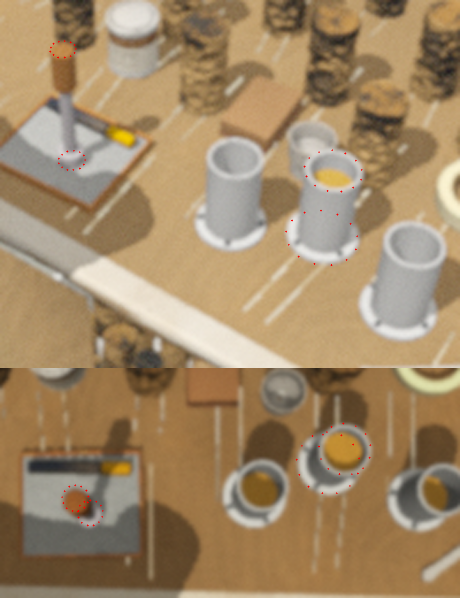

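Crop confirms the choice: the steel/wood rammer stands in the tray and the middle barrel has its discs high, and the projected outlines match (barrel (0.545,-0.296), rammer (0.487,0.007)). The tool y axis points down. I'll move above the rammer.

Call:
move_arm(
  increments=[
    [-0.217, -0.014, -0.233, 0, 0, 0, 0.088],
    [-0.217, -0.014, -0.233, 0, 0, 0, 0.088],
    [-0.217, -0.014, -0.233, 0, 0, 0, 0.088],
    [-0.217, -0.014, -0.233, 0, 0, 0, 0.088],
    [-0.217, -0.014, -0.233, 0, 0, 0, 0.088],
    [-0.217, -0.014, -0.233, 0, 0, 0, 0.088],
    [-0.217, -0.014, -0.233, 0, 0, 0, 0.088],
    [-0.217, -0.014, -0.233, 0, 0, 0, 0.088],
  ],
)

```text
time_s: 1.95
eef_pos: [0.3239, 0.2782, 0.2701]
orientation: [-0.565, 0.566, 0.425, -0.424]
ft_force: [-0.4, 0.5, 0.0]
grip_width: 0.088
```

Call:
move_arm(
  increments=[
    [-0.217, 0, -0.233, 0, 0, 0, 0.088],
    [-0.217, 0, -0.233, 0, 0, 0, 0.088],
    [-0.217, 0, -0.233, 0, 0, 0, 0.088],
    [-0.217, 0, -0.233, 0, 0, 0, 0.088],
    [-0.217, 0, -0.233, 0, 0, 0, 0.088],
    [-0.217, 0, -0.233, 0, 0, 0, 0.088],
    [-0.217, 0, -0.233, 0, 0, 0, 0.088],
    [-0.217, 0, -0.233, 0, 0, 0, 0.088],
  ],
)

```text
time_s: 2.75
eef_pos: [0.4877, 0.0064, 0.2693]
orientation: [0.565, -0.565, -0.425, 0.425]
ft_force: [0.3, 0.9, 0.5]
grip_width: 0.0881
```

```bash
cat >> h.py <<'E'
from scipy.spatial.transform import Rotation as Ro
def tool(target):
    "increment in tool axes from measured pose to world target"
    o=robot.get_obs();q=o["orientation"];M=Ro.from_quat([q[1],q[2],q[3],q[0]]).as_matrix()
    print("t",round(o["time_s"],2),"tcp",np.round(o["eef_pos"],4),"w",round(o["grip_width"],4),"F",np.round(o["ft_force"],1),"y-axis",M[:,1].round(3),"x-axis",M[:,0].round(3))
    print("inc",(M.T@(np.array(target)-o["eef_pos"])).round(4))
E
python3 - <<'E'
from h import *
p=robot.grab_frame("scene");save(p,"s1",(200,60,440,240),3)
for a in robot.silhouettes("rammer",p):
    print(np.round(a["bbox"]),a["conf"])
    if abs(a["bbox"][0]-283)<15: print(fit("rammer",[(p,a["pixels"].astype(np.float32))],(.487,.007),.008))
tool((.487,.007,.156))
E
```

```text
[211. 162.  16.  50.] 0.97
[284. 186.  16.  58.] 0.63
(array([0.48741515, 0.00754161]), np.float64(0.12316945940256119))
t 2.85 tcp [0.4863 0.0087 0.2693] w 0.0876 F [ 0.6 -0.1  1. ] y-axis [-0.001  0.001 -1.   ] x-axis [0.275 0.961 0.001]
inc [-0.0015  0.1133 -0.0013]
```

View pics/s1.png

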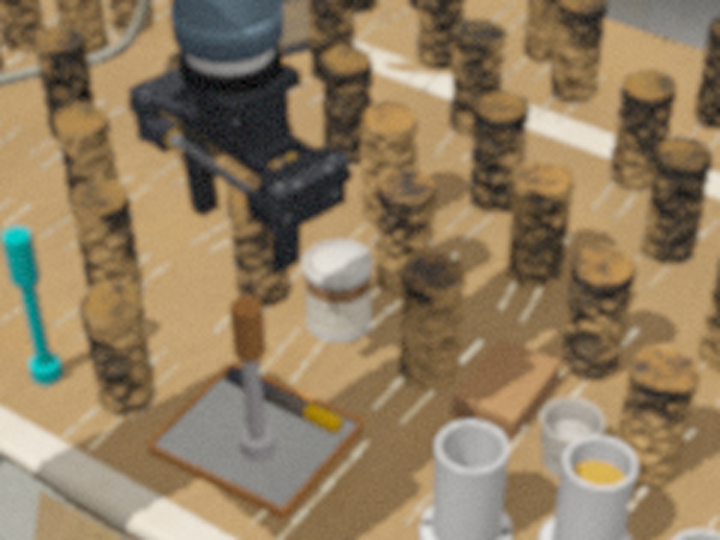

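The gripper is open and hovers above the steel rammer (handle at about (248,330) in the crop). I'll go down and grip.

Call:
move_arm(
  increments=[
    [0, 0.04, 0, 0, 0, 0, 0.088],
    [0, 0.08, 0, 0, 0, 0, 0.088],
    [0, 0.1, 0, 0, 0, 0, 0.088],
    [0, 0.114, 0, 0, 0, 0, 0.088],
    [0, 0.114, 0, 0, 0, 0, 0.088],
  ],
)

```text
time_s: 3.35
eef_pos: [0.4845, 0.0099, 0.1538]
orientation: [0.565, -0.563, -0.425, 0.427]
ft_force: [-0.2, -0.4, -0.5]
grip_width: 0.088
```

Call:
move_arm(
  increments=[
    [0, 0, 0, 0, 0, 0, 0.03],
    [0, 0, 0, 0, 0, 0, 0.015],
    [0, 0, 0, 0, 0, 0, 0.015],
    [0, 0, 0, 0, 0, 0, 0.015],
    [0, 0, 0, 0, 0, 0, 0.015],
    [0, 0, 0, 0, 0, 0, 0.015],
    [0, 0, 0, 0, 0, 0, 0.015],
    [0, 0, 0, 0, 0, 0, 0.015],
  ],
  newtons=45,
)

```text
time_s: 4.15
eef_pos: [0.4868, 0.0073, 0.1557]
orientation: [0.565, -0.565, -0.426, 0.426]
ft_force: [0.8, 1.3, 0.2]
grip_width: 0.0274
```

```bash
python3 -c "
from h import *
tool((.545,-.296,.33))"
```

```text
t 4.15 tcp [0.4868 0.0073 0.1557] w 0.0274 F [0.8 1.3 0.2] y-axis [-0.  0. -1.] x-axis [0.275 0.961 0.   ]
inc [-0.2755 -0.1744 -0.1395]
```

Gripped at 27.4 mm, which matches the 28 mm handle. I'll lift, then carry it over the barrel.

Call:
move_arm(
  increments=[
    [0, -0.02, 0, 0, 0, 0, 0.015],
    [0, -0.045, 0, 0, 0, 0, 0.015],
    [0, -0.07, 0, 0, 0, 0, 0.015],
    [0, -0.095, 0, 0, 0, 0, 0.015],
    [0, -0.12, 0, 0, 0, 0, 0.015],
    [0, -0.145, 0, 0, 0, 0, 0.015],
    [0, -0.165, 0, 0, 0, 0, 0.015],
    [0, -0.174, 0, 0, 0, 0, 0.015],
  ],
)

```text
time_s: 4.95
eef_pos: [0.4872, 0.0072, 0.3313]
orientation: [-0.564, 0.565, 0.426, -0.425]
ft_force: [0.8, -0.5, -3.5]
grip_width: 0.0273
```

Call:
move_arm(
  increments=[
    [-0.009, 0, -0.005, 0, 0, 0, 0.015],
    [-0.028, 0, -0.014, 0, 0, 0, 0.015],
    [-0.048, 0, -0.024, 0, 0, 0, 0.015],
    [-0.07, 0, -0.035, 0, 0, 0, 0.015],
    [-0.092, 0, -0.046, 0, 0, 0, 0.015],
    [-0.113, 0, -0.057, 0, 0, 0, 0.015],
    [-0.13, 0, -0.066, 0, 0, 0, 0.015],
    [-0.138, 0, -0.07, 0, 0, 0, 0.015],
  ],
)

```text
time_s: 5.75
eef_pos: [0.5158, -0.1464, 0.3282]
orientation: [0.566, -0.564, -0.425, 0.426]
ft_force: [-0.5, -0.1, -2.6]
grip_width: 0.0268
```

Call:
move_arm(
  increments=[
    [-0.009, 0, -0.005, 0, 0, 0, 0.015],
    [-0.028, 0, -0.014, 0, 0, 0, 0.015],
    [-0.048, 0, -0.024, 0, 0, 0, 0.015],
    [-0.07, 0, -0.035, 0, 0, 0, 0.015],
    [-0.092, 0, -0.046, 0, 0, 0, 0.015],
    [-0.113, 0, -0.057, 0, 0, 0, 0.015],
    [-0.13, 0, -0.066, 0, 0, 0, 0.015],
    [-0.138, 0, -0.07, 0, 0, 0, 0.015],
  ],
)

```text
time_s: 6.55
eef_pos: [0.5456, -0.2977, 0.3292]
orientation: [0.565, -0.565, -0.425, 0.426]
ft_force: [-0.2, -1.3, -2.5]
grip_width: 0.0271
```

```bash
python3 - <<'E'
from h import *
p=robot.grab_frame("scene")
o=robot.get_obs();x,y,z=o["eef_pos"]
for a in robot.place_of("rammer",p): print("rammer origin px",a["point"],a["conf"], "pred",proj(p,(x,y,z-.148)))
f=p["frame"]
for (X,Y,Z,r) in((.545,-.296,.11,.03),(x,y,z-.148,.016)):
    for t in A[::2]:
        u,v=proj(p,(X+r*np.cos(t),Y+r*np.sin(t),Z)); f=cv2.circle(np.ascontiguousarray(f),(round(u),round(v)),0,(255,0,0),-1)
cv2.imwrite("pics/s2.png",cv2.resize(f[100:290,320:480,::-1],None,fx=3,fy=3,interpolation=cv2.INTER_CUBIC))
tool((.545,-.296,.27))
E
```

```text
rammer origin px [193.5, 400.5] 0.86 pred (np.float64(404.10269028454843), np.float64(193.10358717188387))
rammer origin px [186.8, 217.2] 0.61 pred (np.float64(404.10269028454843), np.float64(193.10358717188387))
t 6.65 tcp [ 0.5454 -0.297   0.3292] w 0.027 F [ 1.2  0.3 -2.6] y-axis [-0.001  0.001 -1.   ] x-axis [0.276 0.961 0.   ]
inc [0.0009 0.0592 0.0006]
```

View pics/s2.png

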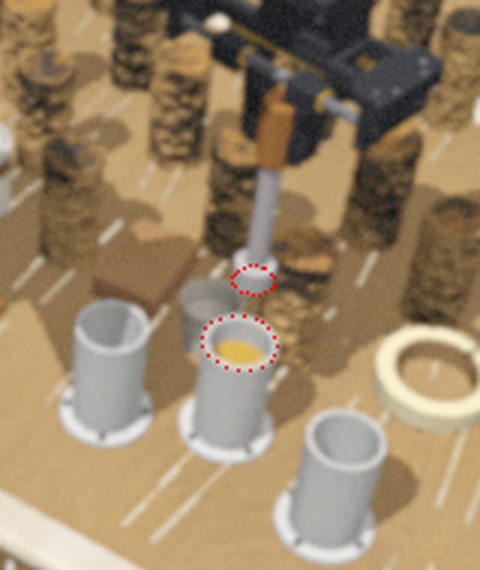

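Foot hangs straight at (252,280) in the crop, matching the prediction, above the mouth with the brass discs at (240,350). I'll lower it into the mouth, then push.

Call:
move_arm(
  increments=[
    [0.001, 0.025, 0.001, 0, 0, 0, 0.015],
    [0.001, 0.05, 0.001, 0, 0, 0, 0.015],
    [0.001, 0.065, 0.001, 0, 0, 0, 0.015],
    [0.001, 0.075, 0.001, 0, 0, 0, 0.015],
    [0.001, 0.079, 0.001, 0, 0, 0, 0.015],
    [0.001, 0.079, 0.001, 0, 0, 0, 0.015],
  ],
  newtons=55,
)

```text
time_s: 7.25
eef_pos: [0.5449, -0.2951, 0.2509]
orientation: [-0.565, 0.565, 0.426, -0.426]
ft_force: [-1.0, 0.9, -2.9]
grip_width: 0.027
```

Call:
move_arm(
  increments=[
    [0, 0.006, 0, 0, 0, 0, 0.015],
    [0, 0.013, 0, 0, 0, 0, 0.015],
    [0, 0.02, 0, 0, 0, 0, 0.015],
    [0, 0.027, 0, 0, 0, 0, 0.015],
    [0, 0.034, 0, 0, 0, 0, 0.015],
    [0, 0.041, 0, 0, 0, 0, 0.015],
    [0, 0.048, 0, 0, 0, 0, 0.015],
    [0, 0.054, 0, 0, 0, 0, 0.015],
  ],
)

```text
time_s: 8.05
eef_pos: [0.5449, -0.2955, 0.1962]
orientation: [-0.564, 0.565, 0.426, -0.426]
ft_force: [0.8, -0.6, 1.9]
grip_width: 0.027
```

```bash
python3 - <<'E'
from h import *
tool((.545,-.296,.188))
E
```

```text
t 8.05 tcp [ 0.5449 -0.2955  0.1962] w 0.027 F [ 0.8 -0.6  1.9] y-axis [ 0. -0. -1.] x-axis [ 0.275  0.961 -0.   ]
inc [-0.0005  0.0082 -0.0002]
```

Friction of about 5 N shows the stack is moving down. I'll continue in small steps to the hard stop.

Call:
move_arm(
  increments=[
    [0, 0.002, 0, 0, 0, 0, 0.015],
    [0, 0.004, 0, 0, 0, 0, 0.015],
    [0, 0.006, 0, 0, 0, 0, 0.015],
    [0, 0.007, 0, 0, 0, 0, 0.015],
    [0, 0.008, 0, 0, 0, 0, 0.015],
  ],
)

```text
time_s: 8.55
eef_pos: [0.5448, -0.2954, 0.1888]
orientation: [-0.564, 0.565, 0.426, -0.426]
ft_force: [0.5, -0.4, 1.2]
grip_width: 0.0269
```

Call:
move_arm(
  increments=[
    [0, 0.001, 0, 0, 0, 0, 0.015],
    [0, 0.002, 0, 0, 0, 0, 0.015],
  ],
)

```text
time_s: 8.75
eef_pos: [0.5451, -0.2956, 0.1876]
orientation: [-0.564, 0.565, 0.426, -0.426]
ft_force: [-0.3, 0.3, 9.1]
grip_width: 0.0268
```

Force is rising, so contact with the bottom is starting. A couple more millimetres.

Call:
move_arm(
  increments=[
    [0, 0.001, 0, 0, 0, 0, 0.015],
    [0, 0.001, 0, 0, 0, 0, 0.015],
  ],
)

```text
time_s: 8.95
eef_pos: [0.5453, -0.2957, 0.1876]
orientation: [-0.564, 0.565, 0.426, -0.426]
ft_force: [-1.1, 1.5, 10.4]
grip_width: 0.0267
```

Call:
move_arm(
  increments=[
    [0, 0.001, 0, 0, 0, 0, 0.015],
    [0, 0.001, 0, 0, 0, 0, 0.015],
    [0, 0.001, 0, 0, 0, 0, 0.015],
  ],
)

```text
time_s: 9.25
eef_pos: [0.5455, -0.2958, 0.1876]
orientation: [-0.564, 0.566, 0.426, -0.425]
ft_force: [-2.3, 2.5, 15.3]
grip_width: 0.0267
```

The TCP has stopped at 0.1876, the height expected for the bottom, while the force climbs, so it's on the hard stop. I'll withdraw and carry it back.

Call:
move_arm(
  increments=[
    [0, -0.015, 0, 0, 0, 0, 0.015],
    [0, -0.035, 0, 0, 0, 0, 0.015],
    [0, -0.055, 0, 0, 0, 0, 0.015],
    [0, -0.075, 0, 0, 0, 0, 0.015],
    [0, -0.095, 0, 0, 0, 0, 0.015],
    [0, -0.115, 0, 0, 0, 0, 0.015],
    [0, -0.135, 0, 0, 0, 0, 0.015],
    [0, -0.145, 0, 0, 0, 0, 0.015],
  ],
)

```text
time_s: 10.05
eef_pos: [0.5448, -0.2953, 0.3314]
orientation: [-0.564, 0.565, 0.426, -0.426]
ft_force: [0.2, -0.8, -2.4]
grip_width: 0.0271
```

Call:
move_arm(
  increments=[
    [0.009, 0, 0.005, 0, 0, 0, 0.015],
    [0.028, 0, 0.014, 0, 0, 0, 0.015],
    [0.048, 0, 0.024, 0, 0, 0, 0.015],
    [0.07, 0, 0.035, 0, 0, 0, 0.015],
    [0.092, 0, 0.046, 0, 0, 0, 0.015],
    [0.113, 0, 0.057, 0, 0, 0, 0.015],
    [0.13, 0, 0.066, 0, 0, 0, 0.015],
    [0.138, 0, 0.07, 0, 0, 0, 0.015],
  ],
)

```text
time_s: 10.85
eef_pos: [0.5146, -0.1412, 0.3287]
orientation: [0.565, -0.564, -0.426, 0.426]
ft_force: [0.7, 0.0, -2.5]
grip_width: 0.0268
```

Call:
move_arm(
  increments=[
    [0.009, 0, 0.005, 0, 0, 0, 0.015],
    [0.028, 0, 0.014, 0, 0, 0, 0.015],
    [0.048, 0, 0.024, 0, 0, 0, 0.015],
    [0.07, 0, 0.035, 0, 0, 0, 0.015],
    [0.092, 0, 0.046, 0, 0, 0, 0.015],
    [0.113, 0, 0.057, 0, 0, 0, 0.015],
    [0.13, 0, 0.066, 0, 0, 0, 0.015],
    [0.138, 0, 0.07, 0, 0, 0, 0.015],
  ],
)

```text
time_s: 11.65
eef_pos: [0.4858, 0.0097, 0.3297]
orientation: [0.565, -0.564, -0.426, 0.426]
ft_force: [-0.5, 0.6, -2.7]
grip_width: 0.027
```

```bash
python3 - <<'E'
from h import *
tool((.485,.008,.156))
p=robot.grab_frame("top");q=robot.grab_frame("scene")
cv2.imwrite("pics/s3.png",np.hstack([cv2.resize(q["frame"][100:290,230:410,::-1],(540,570)),cv2.resize(p["frame"][150:245,370:410,::-1],(240,570),interpolation=cv2.INTER_CUBIC)]))
E
```

```text
t 11.65 tcp [0.4858 0.0097 0.3297] w 0.027 F [-0.5  0.6 -2.7] y-axis [-0.  0. -1.] x-axis [0.274 0.962 0.   ]
inc [-0.0019  0.1737  0.0003]
```

View pics/s3.png

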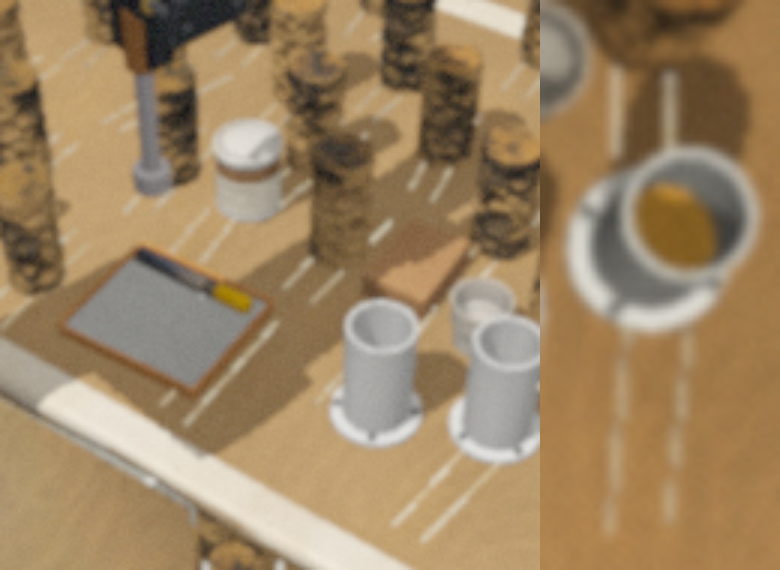

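The top view shows the discs deep in the barrel, and the rammer hangs upright above the tray (foot at (152,180)) with no slip. I'll lower it gently.

Call:
move_arm(
  increments=[
    [-0.001, 0.025, 0, 0, 0, 0, 0.015],
    [-0.002, 0.055, 0, 0, 0, 0, 0.015],
    [-0.002, 0.085, 0, 0, 0, 0, 0.015],
    [-0.002, 0.115, 0, 0, 0, 0, 0.015],
    [-0.002, 0.14, 0, 0, 0, 0, 0.015],
    [-0.002, 0.16, 0, 0, 0, 0, 0.015],
    [-0.002, 0.168, 0, 0, 0, 0, 0.015],
    [-0.002, 0.17, 0, 0, 0, 0, 0.015],
  ],
)

```text
time_s: 12.55
eef_pos: [0.4853, 0.006, 0.1589]
orientation: [0.565, -0.564, -0.425, 0.426]
ft_force: [-1.1, 0.1, -3.3]
grip_width: 0.0269
```

Call:
move_arm(
  increments=[
    [0, 0.001, 0, 0, 0, 0, 0.015],
    [0, 0.003, 0, 0, 0, 0, 0.015],
    [0, 0.004, 0, 0, 0, 0, 0.015],
    [0, 0.004, 0, 0, 0, 0, 0.015],
  ],
)

```text
time_s: 12.95
eef_pos: [0.4859, 0.0066, 0.1562]
orientation: [-0.564, 0.565, 0.426, -0.425]
ft_force: [-0.8, 1.3, -2.2]
grip_width: 0.0271
```

Call:
move_arm(
  increments=[
    [0, 0.001, 0, 0, 0, 0, 0.015],
    [0, 0.001, 0, 0, 0, 0, 0.015],
    [0, 0.001, 0, 0, 0, 0, 0.015],
  ],
)

```text
time_s: 13.25
eef_pos: [0.4862, 0.0065, 0.1557]
orientation: [-0.564, 0.565, 0.426, -0.425]
ft_force: [-0.5, 0.1, 6.5]
grip_width: 0.0266
```

It's standing on the floor of the tray. I'll open slowly, then rise.

Call:
move_arm(
  increments=[
    [0, 0, 0, 0, 0, 0, 0.03],
    [0, 0, 0, 0, 0, 0, 0.034],
    [0, 0, 0, 0, 0, 0, 0.04],
    [0, 0, 0, 0, 0, 0, 0.06],
    [0, 0, 0, 0, 0, 0, 0.088],
    [0, 0, 0, 0, 0, 0, 0.088],
    [0, 0, 0, 0, 0, 0, 0.088],
    [0, 0, 0, 0, 0, 0, 0.088],
  ],
)

```text
time_s: 14.05
eef_pos: [0.4856, 0.0067, 0.1547]
orientation: [0.565, -0.565, -0.426, 0.426]
ft_force: [-1.1, 0.1, -0.2]
grip_width: 0.0776
```

Call:
move_arm(
  increments=[
    [0, -0.02, 0, 0, 0, 0, 0.088],
    [0, -0.045, 0, 0, 0, 0, 0.088],
    [0, -0.07, 0, 0, 0, 0, 0.088],
    [0, -0.095, 0, 0, 0, 0, 0.088],
    [0, -0.12, 0, 0, 0, 0, 0.088],
    [0, -0.14, 0, 0, 0, 0, 0.088],
    [0, -0.15, 0, 0, 0, 0, 0.088],
    [0, -0.15, 0, 0, 0, 0, 0.088],
  ],
)

```text
time_s: 14.85
eef_pos: [0.4862, 0.0065, 0.306]
orientation: [-0.564, 0.565, 0.426, -0.425]
ft_force: [0.1, 0.7, -1.0]
grip_width: 0.0886
```

```bash
python3 - <<'E'
from h import *
p=robot.grab_frame("scene");save(p,"s4",(230,120,450,290),3)
for a in robot.silhouettes("rammer",p):
    if abs(a["bbox"][0]-283)<15: print(fit("rammer",[(p,a["pixels"].astype(np.float32))],(.487,.007),.008))
tool((.487,.007,.3))
E
```

```text
(array([0.48756826, 0.00656882]), np.float64(0.14975649118423462))
t 14.95 tcp [0.4852 0.0067 0.3038] w 0.0883 F [-0. -0.  0.] y-axis [-0.001  0.    -1.   ] x-axis [ 0.275  0.961 -0.   ]
inc [ 0.0008  0.0038 -0.0017]
```

View pics/s4.png

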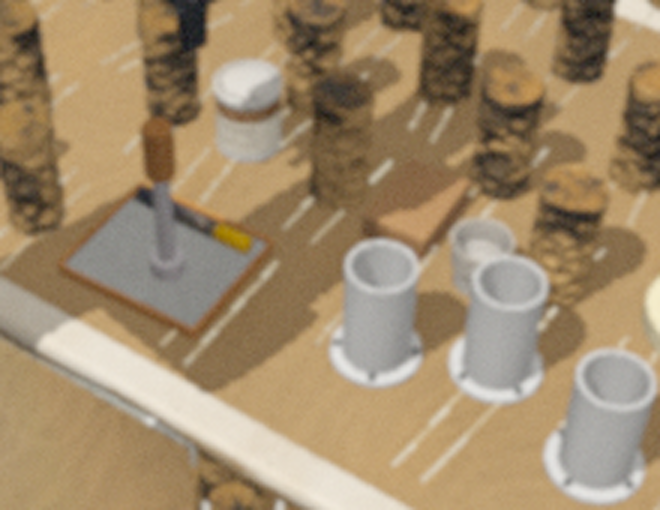

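The rammer stands upright in the tray (foot at (167,265)), the gripper is clear, and the middle barrel now looks as deep as the others. Handing in.

```bash
python3 -c "
from bench import robot
print(robot.finish_job())"
```

```text
the job is handed in; nothing more can be done
None
```

The disc stack in the middle barrel is pushed to the bottom. The steel rammer is back upright in the tray and released, and I handed the job in at about 15 s of the 54 s allowed.

- **Stack at the bottom:** I pushed with the rammer foot until it stopped hard. The gripper held at 0.1876 m, which puts the foot about 40 mm above the barrel's underside, as expected for a seated stack. The force rose to 15 N without further movement. Afterwards, the cameras showed the discs deep in the barrel, with no brass visible near the mouth.
- **Rammer in the tray:** The last picture shows it upright at about (0.487, 0.007), roughly 10 mm from the tray centre in x and y, with the gripper open about 0.12 m above the handle and the force reading zero.
- **Checks:** None of the final checks failed. Earlier, the detector found only the teal look-alike in the top view, so I located the steel rammer from the scene camera alone; the grip confirmed it. `finish_job` gives no verdict, so the result itself is unconfirmed.

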